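# Fit the lens barrel in its inclined holder

### The job

Take the tall-headed lens barrel out of the storage stand and slide it into the slanting bore of the aluminium holder until its flange sits flat on the block. Then swing the steel keeper right round to its stop so that its nose lies over the flange, and leave everything else where it is.

Things in the scene. Friction and masses are not known exactly. Their poses are not given: they have to be found in the camera images.
- block: Bored aluminium block of the fixed holder, its top face tilted 0.61 rad (35 deg), looking up and towards the robot. Origin: centre of the bore's mouth, in the face. z: the bore's axis, pointing out; x: up the slope, away from the robot; y: across, to the left. Face: x -40 to 80 mm, y -38 to 38 mm. Through bore 32 mm in diameter, 54 mm deep, 2 mm chamfer at the mouth.
- keeper (a joint): Keeper's angle, rad, about the face's normal: 0 = closed stop, nose pointing at the bore over the flange; grows opening to 1.9, nose swinging to the block's +y, knob to -y. Starts 0.9 to 1.7, clear of the flange. Flat steel bar 7 mm thick, underside 8 mm above the face, pivot at block x = 50, y = 0 mm; nose 30 x 16 mm. Stays where left (friction, 1.5 N at the knob moves it).
- keeper_knob (a point): Middle of the black knob on the keeper's arm, opposite the nose: a pin along the block's z, 14 mm in diameter, 44 mm from the pivot (at block x = 94, y = 0 mm when closed). This point is 29 mm above the block's face; the knob spans 15 to 43 mm above it.
- tall_barrel: The lens barrel to fit: loose, 100 mm long, about 0.2 kg, round about its z. Origin: centre of its foot. Steel spigot 31 mm in diameter, 50 mm long, foot chamfered 3 mm over 4 mm; flange 56 mm in diameter from z = 50 to 56; black ribbed head 35 mm in diameter from z = 56 to 100, to grip it by. Starts upright in either hole of the stand, hanging on its flange, foot 10 mm above the bench.
- tall_barrel_shoulder (a point): Centre of the underside of the tall barrel's flange, 50 mm above its foot; when it is home, this point lies at the block's origin.
- short_barrel: The other barrel, in the other hole of the stand, to be left there: same spigot and flange, but a low wide head, 46 mm in diameter and 18 mm tall. Origin: centre of its foot.
- stand: Fixed grey storage stand, a block 165 (x) x 80 (y) x 60 mm high; origin: centre of its underside. Two upright holes 35 mm in diameter at x = -38 and +38 mm, y = 0, in its top.
- pen: Bystander: marker pen lying on the bench, 139 mm long along its y, 12 mm thick. Origin: centre of its underside.
- tape: Bystander: roll of white tape lying flat, 54 mm across, 12 mm high. Origin: centre of its underside.
- dish: Bystander: petri dish, 62 mm across, 14 mm high. Origin: centre of its underside.
- holder: The holder that carries the block; fixed to the bench. Grey base plate 150 x 100 x 12 mm, origin: centre of its underside. The bore's mouth is at x = -30, y = 0, z = 100 mm in this frame.

How it is judged:
On the way, in this order (a step that is already met when the one before it is completed fails the run):
1. the tall barrel is home in the slanting bore, flange on the block (distance between tall_barrel_shoulder and block below 0.004 m and angle between the z axis of tall_barrel and the z axis of block, either way round below 0.06 rad), for 0.2 s.
2. the keeper is swung over the flange to its stop (value of joint keeper below 0.15 rad), for 0.2 s.
At the end, for the whole second after the job is handed in: The tall barrel is released and at rest in the bore: flange underside centre within 4 mm of the bore mouth, axis within 0.06 rad of the bore; keeper within 0.15 rad of its closed stop; short barrel within 15 mm of where it stood (all of step 1 and value of joint keeper below 0.15 rad and linear speed of tall_barrel below 0.02 m/s and distance of short_barrel from where it was at the start of the episode below 0.015 m); the robot touches nothing.
It fails at once if the pen, tape or dish is moved more than 30 mm (distance of any of pen, tape, dish from where it was at the start of the episode above 0.03 m).
It fails at once if the short barrel is lifted or knocked out of the stand (distance of short_barrel from where it was at the start of the episode above 0.03 m).
It also fails if it takes over 53 s, if anything falls off the work surface, if the arm or the gripper's body presses on something with over 40 N, if the wrist force passes 120 N, or if a joint passes its speed limit or range.

### The arm

A 6-joint arm with a two-finger parallel gripper is mounted at the origin on a cart in front of the work surface, level with it; the furniture and walls round the work are solid. World frame = base frame: x ahead of the robot, y to its left, z up, the work surface at z = 0. Lengths are in m, angles in rad, forces in N, time in s.
With the tool pointing down it reaches from about 0.425 to 0.95 m from the base axis. Payload 3.5 kg.
Tool frame: the origin (TCP) lies between the finger pads; the fingertips stand 14 mm ahead of it and the grasp point (between the pads) lies 5 mm behind it; z points along the fingers, y is the line along which they close (so a half turn about z gives the same grasp; the last joint's range is limited). The gripper opens to 85 mm and grips with 20 to 120 N. Pads are 22 mm wide; open, the fingers measure 114 mm over their backs; the gripper's body (76 mm by 85 mm) begins 54 mm behind the grasp point. The pads swing forward as they close: fully open they stand 13 mm farther back than shut.
Start: joints at [1.189, 0.286, 1.577, -0, 1.279, -0.15], TCP at [0.155, 0.657, 0.245] pointing down, gripper open.
Joint ranges: [-2.77, 2.77], [-0.9, 2.22], [0.21, 2.48], [-1.53, 4.67], [0.24, 2.81], [-2.84, 2.84]. Speed limits (rad/s): [2.79, 2.79, 3.14, 3.14, 3.14, 3.14].

### API

Orientations are given as a unit quaternion [x, y, z, w].
In Python, from plant import * gives the robot as it stands.
- The arm moves only by the tool step_arm, never from a script. Its argument "commands" is a list of rows, each an object of numbers: "gripper": the gripper's target within -1 to 1 (shut at 1, half-way at 0, fully open at -1); "x", "y", "z": the shift along the tool's x, y, z in mm; "spin": the turn about the tool's z in degrees. A call has exactly 10 rows; each row shifts and turns the commanded pose from where the row before left it, along the tool's axes as they then stand; what a row does not reach is not made up. A row lasts 1/10 s, in which the tool goes at most 50 mm and 8.59 degrees, less where a joint would pass 70% of its speed; a pose out of reach is approached as far as the arm can. A call with a gripper value outside its range is refused whole. The fingers move at their own pace and stop on an object; "force" is the grip in N (left out, the last holds). Time passes only in rows, so rows that do not move let the fingers close, or fill a call up. It gives the time, the measured TCP pose, the force, the opening and the grip force at its end, in the units of the state.
- get_state(): the state, without advancing time (a new reading comes with each control period).
- read_camera(name): name is "scene" or "side" or "wrist"; returns a dict with "color" (420x560x3 uint8, red, green, blue), "z_map" (420x560 float32, m along the optical axis (not along the pixel's ray), 0 where there is no reading), "fx", "fy", "cx", "cy" (pixels), "distortion" ([k1, k2, p1, p2, k3] as OpenCV has them; the pictures are not rectified), "eye" and "attitude" of the camera in the world; the wrist camera has in their place "mount" (4x4, takes a point from camera to tool coordinates, whose origin is the TCP and whose axes are the flange's). Camera axes: x right, y up, looking along -z (the intrinsics and any distortion apply to the point x, -y, -z); pixel columns grow to the right and rows downward; lengths in m; the calibration is good to about 2 mm. A picture is of the moment at which its call begins: read the wrist's pose just before it.
- sign_off(): hands the job in; it is judged then, once.
The state is a dict: "time": time; "qpos": joint angles; "dq": joint speeds; "joint_efforts": joint torques, N m; "eef_pos": TCP position; "tcp_rot": TCP orientation; "contact_force": force on the tool from outside, world axes, zero at the start; "wrist_torque": the same for the moment, N m; "opening": opening from 0.0 (shut) to 1.0 (fully open); "finger_force": force on a finger pad.
Only numpy, scipy, OpenCV 4.12 (cv2) and the standard library are available. Lean on these libraries where they do the work, as an engineer would, in place of code of your own. Each camera call takes 0.05 s, during which the arm holds its last target. There are 200 camera calls.

## Working session

There is one attempt and no reset: what is moved stays moved. The work goes in short steps, Python scripts to look and compute and a tool call to move; the robot and the scene stay as the last step left them, time stands still between calls to the robot, and variables do not carry over. Pictures are saved under pics/ and viewed, at most 10 in all, crops included, and the job is handed in when it is done.

Besides the shell and the picture viewer there is one more tool, called as name(argument=value, ...) on one line, values as JSON. step_arm: Moves the arm, as the interface text tells. Its arguments: {"type":"object","properties":{"commands":{"type":"array"},"force":{"type":"number"}},"required":["commands"]}

```bash
mkdir -p pics
cat > h.py <<'E'
from plant import *
import numpy as np, cv2
from scipy.spatial.transform import Rotation as R
def att(a):
    a=np.array(a,float)
    return a if a.shape==(3,3) else R.from_quat(a).as_matrix()
def cloud(c,M=None):
    K=np.array([[c['fx'],0,c['cx']],[0,c['fy'],c['cy']],[0,0,1]])
    h,w=c['z_map'].shape
    u,v=np.meshgrid(np.arange(w,dtype=np.float64),np.arange(h,dtype=np.float64))
    n=cv2.undistortPoints(np.stack([u.ravel(),v.ravel()],1)[:,None],K,np.array(c['distortion'],float))[:,0].reshape(h,w,2)
    z=c['z_map'].astype(float)
    P=np.stack([n[...,0]*z,-n[...,1]*z,-z],-1)
    P[z==0]=np.nan
    if M is not None: return P@M[:3,:3].T+M[:3,3]
    return P@att(c['attitude']).T+np.array(c['eye'])
def save(c,n): cv2.imwrite('pics/'+n,c['color'][...,::-1])
E
python3 - <<'E'
from h import *
s=get_state();print({k:np.round(v,3) for k,v in s.items()})
for n in('scene','side','wrist'):
    c=read_camera(n);save(c,n+'0.png');np.savez(n+'0.npz',**c)
    print(n,c.get('eye'),c.get('attitude'),c.get('mount'),c['distortion'])
a,b=[cv2.imread('pics/%s0.png'%n) for n in('scene','side')]
E
```

```text
{'time': np.float64(0.0), 'qpos': array([ 1.189,  0.287,  1.578,  0.   ,  1.279, -0.15 ]), 'dq': array([-0.001,  0.001,  0.001,  0.001,  0.   ,  0.   ]), 'joint_efforts': array([-1.0000e-03, -4.0599e+01, -2.9262e+01, -0.0000e+00,  6.0000e-03,
        0.0000e+00]), 'eef_pos': array([0.155, 0.656, 0.244]), 'tcp_rot': array([ 0.116,  0.993, -0.001, -0.   ]), 'contact_force': array([-0.609,  0.047, -0.661]), 'wrist_torque': array([ 0.033, -0.   , -0.051]), 'finger_force': np.float64(0.0), 'opening': np.float64(1.0)}
scene [-0.05392772 -0.35979025  0.79691644] [ 0.35081686 -0.18860407 -0.41801222  0.81646912] None [-0.16603107  0.          0.          0.          0.        ]
side [ 0.58007595 -0.89804973  1.01930296] [0.39411582 0.01406219 0.04660575 0.9177706 ] None [-0.06655582  0.          0.          0.          0.        ]
wrist None None [[ 1.58320567e-04  9.44650175e-01  3.28079291e-01  8.42924586e-02]
 [ 9.99999785e-01  5.94637714e-05 -6.53784012e-04 -5.41347254e-05]
 [-6.37106013e-04  3.28079323e-01 -9.44649962e-01 -1.29199282e-01]
 [ 0.00000000e+00  0.00000000e+00  0.00000000e+00  1.00000000e+00]] [-0.03857444  0.          0.          0.          0.        ]
```

View pics/scene0.png

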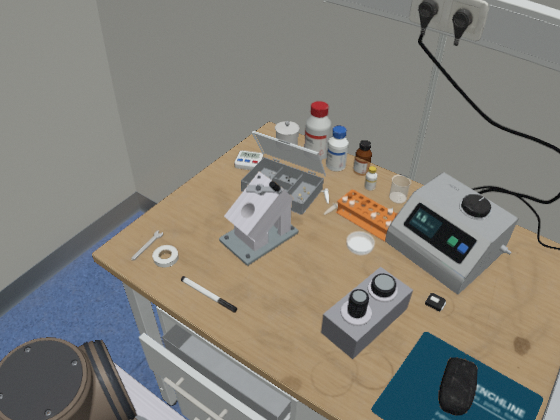

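View pics/side0.png

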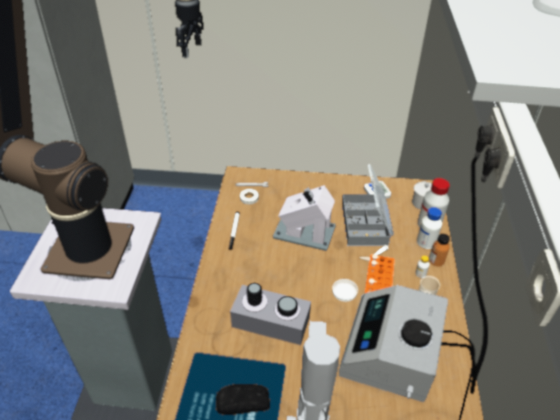

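The scene view shows the holder with its bore mouth near (248,210) and the keeper's knob near (275,185). The stand's tall barrel is at (358,302) and the short one at (383,285). The pen is at (208,293), the tape at (165,255) and the dish at (360,243). Next I'll measure these.

```bash
cat > m.py <<'E'
from h import *
C={n:dict(np.load(n+'0.npz')) for n in('scene','side')}
P={n:cloud(C[n]) for n in C}
for n,(u,v) in {'scene':(248,210),'side':(310,205)}.items(): print(n,'block',P[n][v,u])
for n,(u,v) in {'scene':(358,293),'side':(254,287)}.items(): print(n,'tallhead',P[n][v,u])
for n in P:
    Q=P[n].reshape(-1,3);Q=Q[~np.isnan(Q[:,0])]
    b=Q[(abs(Q[:,2])<.006)&(Q[:,0]>.3)&(Q[:,0]<.9)&(abs(Q[:,1])<.5)];print(n,'bench z',np.median(b[:,2]))
    # tall head top, short head top
    c0=P['scene'][293,358]
    L=Q[np.hypot(*(Q-c0)[:,:2].T)<.16]
    for lo,hi,t in((.105,.115,'tall top'),(.079,.088,'short top'),(.063,.0685,'flange top'),(.056,.0625,'stand top')):
        S=L[(L[:,2]>lo)&(L[:,2]<hi)]
        if len(S)>5: print(n,t,len(S),cv2.minAreaRect((S[:,:2]*1000).astype(np.float32)),cv2.minEnclosingCircle((S[:,:2]*1000).astype(np.float32)),np.median(S[:,2]))
    m=P['scene'][205,258]
    rng=np.random.default_rng(0)
    c=P['scene'][210,248]
    L=Q[(np.hypot(*(Q-c)[:,:2].T)<.13)&(Q[:,2]>.04)&(Q[:,2]<.2)]
    best=(0,)
    for i in range(3000):
        a=L[rng.choice(len(L),3,False)];nn=np.cross(a[1]-a[0],a[2]-a[0]);l=np.linalg.norm(nn)
        if l<1e-5: continue
        nn/=l;nn*=np.sign(nn[2]) or 1
        if abs(nn[2]-np.cos(.61))>.06: continue
        k=(abs((L-a[0])@nn)<.002).sum()
        if k>best[0]: best=(k,nn,a[0])
    k,nn,p0=best
    I=L[abs((L-p0)@nn)<.0025];ce=I.mean(0);nn=np.linalg.svd(I-ce)[2][2];nn*=np.sign(nn[2])
    h=nn.copy();h[2]=0;h/=np.linalg.norm(h);x=np.cross(np.cross(h,[0,0,1]),nn);x*=np.sign(x[2]);x/=np.linalg.norm(x);y=np.cross(nn,x)
    uv=np.stack([(I-ce)@x,(I-ce)@y],1)*1000
    print(n,'face',k,'n',nn,'tilt',np.arccos(nn[2]),'yaw x',np.arctan2(x[1],x[0]),'ce',ce)
    print(' rect',cv2.minAreaRect(uv.astype(np.float32)),np.percentile(uv,[.5,2,50,98,99.5],axis=0).round(1).tolist())
    g=np.full((300,300,3),0,np.uint8)
    A=L-ce;d=A@nn*1000;q=np.stack([A@x,A@y],1)*1000
    for dd,(a,bb) in zip(d,q):
        r,cc=int(150-a*1.5),int(150-bb*1.5)
        if 0<=r<300 and 0<=cc<300: g[r,cc]=(200,200,200) if abs(dd)<2.5 else ((0,0,255) if dd>0 else (255,120,0))
    cv2.imwrite('pics/g_%s.png'%n,cv2.resize(g,(400,400),interpolation=0))
a=cv2.hconcat([cv2.imread('pics/g_scene.png'),cv2.imread('pics/g_side.png')]);cv2.imwrite('pics/g.png',a)
E
python3 m.py
```

```text
scene block [0.54687515 0.14379162 0.08045273]
side block [0.57017089 0.08490251 0.13248881]
scene tallhead [ 0.46785959 -0.16309225  0.10911632]
side tallhead [ 0.46344797 -0.1715491   0.11229061]
scene bench z 0.0013642773108012984
scene tall top 276 ((461.07598876953125, -169.201171875), (33.488258361816406, 33.536781311035156), 75.79905700683594) ((462.0883483886719, -169.30645751953125), 18.54950523376465) 0.11113093993739181
scene short top 463 ((500.4918212890625, -179.7530975341797), (44.42409133911133, 117.86656951904297), 84.65953063964844) ((500.86181640625, -175.795166015625), 59.01712417602539) 0.08489964774303038
scene flange top 540 ((497.5057678222656, -175.394287109375), (79.62973022460938, 162.9408721923828), 78.8454818725586) ((496.2914733886719, -173.83815002441406), 86.90239715576172) 0.06595288607909539
scene stand top 1506 ((498.7848815917969, -175.40806579589844), (82.90225982666016, 168.8522186279297), 78.82334899902344) ((498.564697265625, -175.64796447753906), 91.31795501708984) 0.06074553805798988
scene face 1051 n [-0.5587819   0.12053258  0.8205088 ] til
[... 742 characters left out ...]
0625, -183.90591430664062), (74.46097564697266, 148.0220947265625), 73.93888854980469) ((506.12969970703125, -196.17474365234375), 75.62712860107422) 0.06493008512738907
side stand top 1196 ((500.00518798828125, -179.596923828125), (84.59676361083984, 165.8612823486328), 78.9356689453125) ((500.14508056640625, -180.32879638671875), 91.80509948730469) 0.059178276198569746
side face 413 n [-0.55673139  0.12410622  0.82136947] tilt 0.6069885315915525 yaw x -0.21933319747424407 ce [0.54497657 0.12061901 0.11087164]
 rect ((0.7162361145019531, 3.7036666870117188), (82.52942657470703, 123.56820678710938), 88.81243133544922) [[-60.3, -36.6], [-58.9, -35.6], [-1.8, -1.8], [60.2, 41.7], [61.4, 43.8]]
```

View pics/g.png

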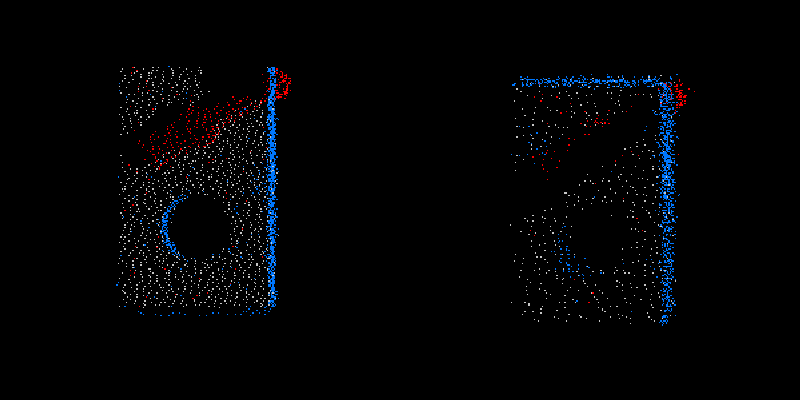

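The face's normal and yaw are clear, and the bore's mouth shows at (200,228) in the left map. The moves can't tilt the tool, so I'll pivot the barrel in the fingers against the rim of its own stand hole, with the tool's y axis across the slope. I'll start by moving towards the stand.

step_arm(commands=[{"x":-37,"y":-28},{"x":-37,"y":-28},{"x":-37,"y":-28},{"x":-37,"y":-28},{"x":-37,"y":-28},{"x":-37,"y":-28},{"x":-37,"y":-28},{"x":-37,"y":-28},{"x":-37,"y":-28},{"x":-37,"y":-28,"spin":-1}], force=35)

```text
invalid input
```

```bash
cat > w.py <<'E'
from h import *
def st():
    s=get_state();p=np.array(s['eef_pos']);r=R.from_quat(s['tcp_rot']).as_matrix();return s,p,r
def wr(name=None):
    s,p,r=st();c=read_camera('wrist')
    if name: save(c,name)
    T=np.eye(4);T[:3,:3]=r;T[:3,3]=p
    return c,cloud(c,T@np.array(c['mount']))
def go(t):
    s,p,r=st();d=r.T@(np.array(t)-p)*1000
    print('t',round(float(s['time']),2),'p',p.round(4),'toolx',r[:,0].round(3),'toolz',r[:,2].round(3),'move mm',d.round(1),'F',np.round(s['contact_force'],1),'open',round(float(s['opening']),3),'ff',round(float(s['finger_force']),1))
E
python3 - <<'E'
from w import *
go([.462,-.171,.245])
E
```

```text
t 0.15 p [0.1548 0.6565 0.2442] toolx [-0.973  0.23   0.   ] toolz [-0.001 -0.002 -1.   ] move mm [-4.890e+02 -7.348e+02  4.000e-01] F [1.5 0.4 0.8] open 0.996 ff 0.0
```

step_arm(commands=[{"gripper":-1,"x":-37,"y":-28,"z":0,"spin":0},{"gripper":-1,"x":-37,"y":-28,"z":0,"spin":0},{"gripper":-1,"x":-37,"y":-28,"z":0,"spin":0},{"gripper":-1,"x":-37,"y":-28,"z":0,"spin":0},{"gripper":-1,"x":-37,"y":-28,"z":0,"spin":0},{"gripper":-1,"x":-37,"y":-28,"z":0,"spin":0},{"gripper":-1,"x":-37,"y":-28,"z":0,"spin":0},{"gripper":-1,"x":-37,"y":-28,"z":0,"spin":0},{"gripper":-1,"x":-37,"y":-28,"z":0,"spin":0},{"gripper":-1,"x":-37,"y":-28,"z":0,"spin":-1}], force=35)

```text
time: 1.15
eef_pos: [0.4515, 0.2977, 0.2452]
tcp_rot: [0.107, 0.994, 0.0, -0.0]
contact_force: [0.3, 0.3, -0.4]
opening: 1.0
finger_force: 0.0
```

Run:
```python
from w import *
go([.462,-.171,.245])
```

```text
t 1.15 p [0.4515 0.2977 0.2452] toolx [-0.977  0.212  0.   ] toolz [-0.  0. -1.] move mm [-1.097e+02 -4.558e+02  1.000e-01] F [ 0.3  0.3 -0.4] open 1.0 ff 0.0
```

step_arm(commands=[{"gripper":-1,"x":-11,"y":-20,"z":0,"spin":0},{"gripper":-1,"x":-11,"y":-20,"z":0,"spin":0},{"gripper":-1,"x":-11,"y":-20,"z":0,"spin":0},{"gripper":-1,"x":-11,"y":-20,"z":0,"spin":0},{"gripper":-1,"x":-11,"y":-20,"z":0,"spin":0},{"gripper":-1,"x":-11,"y":-20,"z":0,"spin":0},{"gripper":-1,"x":-11,"y":-20,"z":0,"spin":0},{"gripper":-1,"x":-8,"y":-15,"z":0,"spin":0},{"gripper":-1,"x":0,"y":0,"z":0,"spin":0},{"gripper":-1,"x":0,"y":0,"z":0,"spin":0}])

```text
time: 2.15
eef_pos: [0.5007, 0.1299, 0.2451]
tcp_rot: [0.107, 0.994, 0.0, -0.0]
contact_force: [1.0, -0.9, 0.1]
opening: 1.001
finger_force: 0.0
```

```bash
cat > b.py <<'E'
from w import *
c,P=wr('wb.png');go([.462,-.171,.245])
Q=P.reshape(-1,3);ok=~np.isnan(Q[:,0]);Q=Q[ok]
nn=np.array([-.5578,.1223,.8209]);nn/=np.linalg.norm(nn)
L=Q[(Q[:,2]>.04)&(Q[:,2]<.2)&(np.hypot(Q[:,0]-.54,Q[:,1]-.125)<.13)]
p0=np.array([.5379,.1266,.1085])
d=(L-p0)@nn
hh,e=np.histogram(d,np.arange(-.01,.01,.0005));p0=p0+nn*e[hh.argmax()]
I=L[abs((L-p0)@nn)<.003]
for _ in range(4):
    ce=I.mean(0);nn=np.linalg.svd(I-ce,full_matrices=False)[2][2];nn*=np.sign(nn[2]);I=L[abs((L-ce)@nn)<.002]
h=nn*[1,1,0];x=-h/np.linalg.norm(h);x=x-nn*(x@nn);x/=np.linalg.norm(x);y=np.cross(nn,x)
uv=np.stack([(I-ce)@x,(I-ce)@y],1)*1000
print('n',nn,'tilt',np.arccos(nn[2]),'yaw',np.arctan2(x[1],x[0]),len(I))
print(cv2.minAreaRect(uv.astype(np.float32)),np.percentile(uv,[.3,1,50,99,99.7],axis=0).round(1).tolist())
np.savez('face.npz',ce=ce,nn=nn,x=x,y=y)
# hole: render face mask, find hole circle
S=4;m=np.zeros((560,560),np.uint8)
for a,b in uv: m[int(280-a*S)%560,int(280-b*S)%560]=255
m=cv2.morphologyEx(m,cv2.MORPH_CLOSE,np.ones((9,9)))
cs,hi=cv2.findContours(m,cv2.RETR_CCOMP,cv2.CHAIN_APPROX_NONE)
for k,q in zip(cs,hi[0]):
    A=cv2.contourArea(k)/S/S
    if A>300:
        (cx,cy),r=cv2.minEnclosingCircle(k);M=cv2.moments(k);mx,my=M['m10']/M['m00'],M['m01']/M['m00']
        el=cv2.fitEllipse(k)
        f=lambda X,Y:np.round(ce+x*(280-Y)/S/1000+y*(280-X)/S/1000,4)
        print('hole' if q[3]>=0 else 'outer',A,'r',r/S,'enc',f(cx,cy),'cent',f(mx,my),'ell',f(*el[0]),np.array(el[1])/S,'uv',(280-cy)/S,(280-cx)/S)
E
python3 b.py
```

```text
t 2.2 p [0.5006 0.1303 0.2451] toolx [-0.977  0.213  0.001] toolz [-0.001  0.    -1.   ] move mm [ -26.4 -302.6    0. ] F [-0.6 -0.1  0.4] open 1.005 ff 0.0
n [-0.56005715  0.1207145   0.8196121 ] tilt 0.6100626871666558 yaw -0.21229187539381342 8444
((-0.37335205078125, -0.5299415588378906), (121.17353057861328, 76.5536880493164), 0.19657614827156067) [[-60.4, -38.3], [-59.6, -37.9], [0.8, -0.1], [59.5, 37.0], [59.9, 37.4]]
outer 7747.0 r 71.07315826416016 enc [0.5454 0.1257 0.1121] cent [0.5414 0.1269 0.1092] ell [0.5413 0.1258 0.1093] [ 85.65290833 137.36303711] uv -0.125 -0.25
hole 867.625 r 17.352418899536133 enc [0.5293 0.129  0.1006] cent [0.5293 0.129  0.1006] ell [0.5293 0.129  0.1007] [33.08169174 33.4045639 ] uv -20.226173400878906 -0.42852783203125
```

View pics/wb.png

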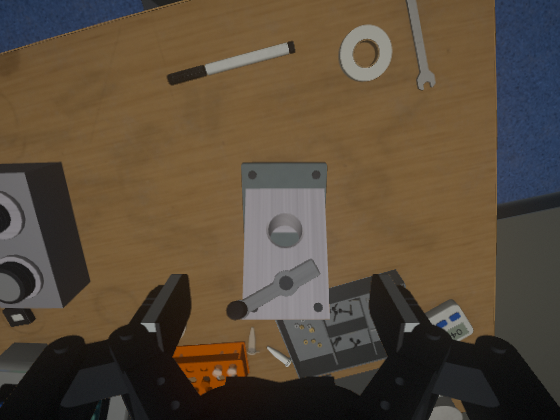

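The wrist view shows the bore's mouth at (285,230), the keeper's pivot at (286,283), its knob at (237,310) and its nose at (315,267), so the keeper stands near 1.07 rad. The bore is measured well. Next I'll go over the tall barrel.

step_arm(commands=[{"gripper":-1,"x":-3,"y":-38,"z":0,"spin":0},{"gripper":-1,"x":-3,"y":-38,"z":0,"spin":0},{"gripper":-1,"x":-3,"y":-38,"z":0,"spin":0},{"gripper":-1,"x":-3,"y":-38,"z":0,"spin":0},{"gripper":-1,"x":-3,"y":-38,"z":0,"spin":0},{"gripper":-1,"x":-3,"y":-38,"z":0,"spin":0},{"gripper":-1,"x":-3,"y":-38,"z":0,"spin":0},{"gripper":-1,"x":-5,"y":-37,"z":0,"spin":0},{"gripper":-1,"x":0,"y":0,"z":0,"spin":0},{"gripper":-1,"x":0,"y":0,"z":0,"spin":0}])

```text
time: 3.2
eef_pos: [0.4619, -0.1714, 0.2452]
tcp_rot: [0.107, 0.994, 0.0, -0.0]
contact_force: [0.8, -0.4, 0.1]
opening: 1.003
finger_force: 0.0
```

Run:
```python
from w import *
c,P=wr('wt.png')
Q=P.reshape(-1,3);Q=Q[~np.isnan(Q[:,0])];L=Q[np.hypot(Q[:,0]-.462,Q[:,1]+.171)<.045]
for lo,hi in((.107,.114),(.063,.0685)):
    S=L[(L[:,2]>lo)&(L[:,2]<hi)];print(len(S),S[:,2].mean(),cv2.minEnclosingCircle((S[:,:2]*1000).astype(np.float32)),cv2.minAreaRect((S[:,:2]*1000).astype(np.float32)))
S=L[(L[:,2]>.107)];c0=cv2.minEnclosingCircle((S[:,:2]*1000).astype(np.float32))[0]
go([c0[0]/1000,c0[1]/1000,.088])
```

```text
1102 0.11081238731451115 ((462.80010986328125, -170.75852966308594), 16.883872985839844) ((462.6192321777344, -170.4018096923828), (32.49742889404297, 33.2306022644043), 76.49813079833984)
1015 0.0663982146896074 ((466.7926330566406, -166.09259033203125), 33.90293884277344) ((460.0504150390625, -166.41726684570312), (61.8010139465332, 48.02635192871094), 76.56726837158203)
t 3.25 p [ 0.462  -0.1708  0.2452] toolx [-0.977  0.212  0.   ] toolz [-0.     0.001 -1.   ] move mm [ -0.2  -0.3 157.2] F [-0.5 -0.   0.1] open 0.999 ff 0.0
```

View pics/wt.png

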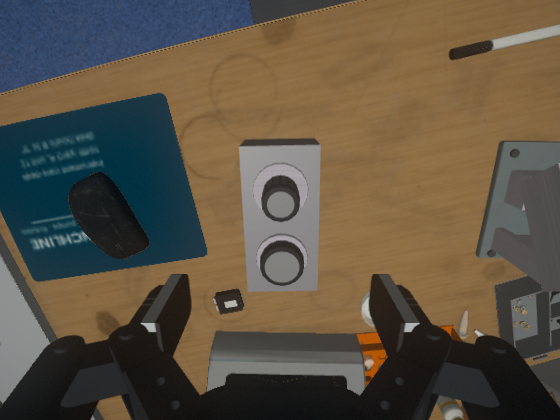

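The barrel's head is centred under the tool at (280,205). I'll descend and close.

step_arm(commands=[{"gripper":-1,"x":0,"y":0,"z":27,"spin":0},{"gripper":-1,"x":0,"y":0,"z":27,"spin":0},{"gripper":-1,"x":0,"y":0,"z":27,"spin":0},{"gripper":-1,"x":0,"y":0,"z":27,"spin":0},{"gripper":-1,"x":0,"y":0,"z":27,"spin":0},{"gripper":-1,"x":-1,"y":0,"z":22,"spin":0},{"gripper":1,"x":0,"y":0,"z":0,"spin":0},{"gripper":1,"x":0,"y":0,"z":0,"spin":0},{"gripper":1,"x":0,"y":0,"z":0,"spin":0},{"gripper":1,"x":0,"y":0,"z":0,"spin":0}], force=35)

```text
time: 4.25
eef_pos: [0.4642, -0.1722, 0.0903]
tcp_rot: [0.107, 0.994, -0.001, 0.002]
contact_force: [1.0, -0.1, 0.7]
opening: 0.389
finger_force: 35.0
```

step_arm(commands=[{"gripper":1,"x":0,"y":0,"z":-7,"spin":0},{"gripper":1,"x":0,"y":0,"z":-7,"spin":0},{"gripper":1,"x":0,"y":0,"z":-7,"spin":0},{"gripper":1,"x":0,"y":0,"z":-7,"spin":0},{"gripper":1,"x":0,"y":0,"z":-7,"spin":0},{"gripper":1,"x":0,"y":0,"z":0,"spin":0},{"gripper":1,"x":4,"y":0,"z":0,"spin":0},{"gripper":1,"x":4,"y":0,"z":0,"spin":0},{"gripper":1,"x":4,"y":0,"z":0,"spin":0},{"gripper":1,"x":4,"y":0,"z":0,"spin":0}])

```text
time: 5.25
eef_pos: [0.4498, -0.1694, 0.1252]
tcp_rot: [0.107, 0.994, -0.001, 0.004]
contact_force: [6.6, -0.0, 0.4]
opening: 0.392
finger_force: 35.3
```

Run:
```python
from w import *
go([.45,-.171,.088])
```

```text
t 5.25 p [ 0.4498 -0.1694  0.1252] toolx [-0.977  0.214 -0.009] toolz [ 0.009 -0.003 -1.   ] move mm [-0.2 -1.5 37.2] F [ 6.6 -0.   0.4] open 0.392 ff 35.3
```

step_arm(commands=[{"gripper":1,"x":3,"y":0,"z":0,"spin":0},{"gripper":1,"x":3,"y":0,"z":0,"spin":0},{"gripper":1,"x":3,"y":0,"z":0,"spin":0},{"gripper":1,"x":3,"y":0,"z":0,"spin":0},{"gripper":1,"x":4,"y":0,"z":1,"spin":0},{"gripper":1,"x":4,"y":0,"z":1,"spin":0},{"gripper":1,"x":4,"y":0,"z":1,"spin":0},{"gripper":1,"x":4,"y":0,"z":1,"spin":0},{"gripper":1,"x":0,"y":0,"z":0,"spin":0},{"gripper":1,"x":0,"y":0,"z":0,"spin":0}])

```text
time: 6.25
eef_pos: [0.4216, -0.1632, 0.1208]
tcp_rot: [0.107, 0.994, -0.001, 0.003]
contact_force: [5.1, 1.3, 3.6]
opening: 0.386
finger_force: 35.4
```

Run:
```python
from w import *
go([.45,-.171,.088])
c,P=wr();save(c,'wg.png')
d=read_camera('scene');q=cv2.resize(d['color'][220:360,290:440],(600,560))
cv2.imwrite('pics/sg.png',q[...,::-1])
```

```text
t 6.25 p [ 0.4216 -0.1632  0.1208] toolx [-0.977  0.213 -0.005] toolz [ 0.005 -0.002 -1.   ] move mm [-29.2  -1.5  33. ] F [5.1 1.3 3.6] open 0.386 ff 35.4
```

View pics/sg.png

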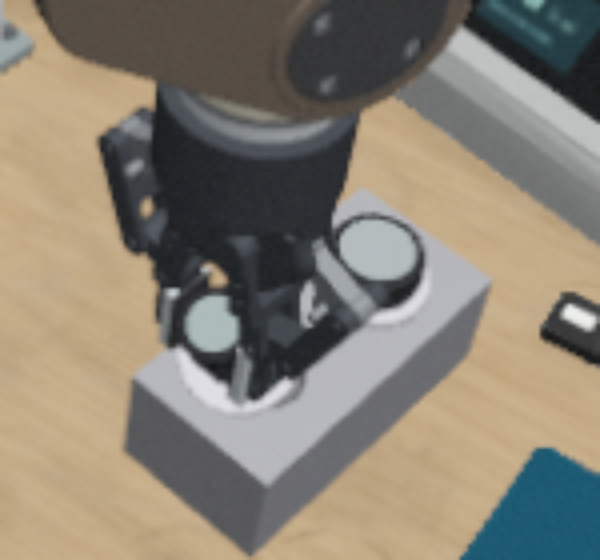

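The picture shows the head at (215,325) leaning towards the robot over the hole, with the short barrel at (378,250) undisturbed. I'll lift clear and measure the tilt.

step_arm(commands=[{"gripper":1,"x":0,"y":0,"z":-8,"spin":0},{"gripper":1,"x":0,"y":0,"z":-10,"spin":0},{"gripper":1,"x":0,"y":0,"z":-10,"spin":0},{"gripper":1,"x":0,"y":0,"z":-12,"spin":0},{"gripper":1,"x":0,"y":0,"z":-15,"spin":0},{"gripper":1,"x":0,"y":0,"z":-15,"spin":0},{"gripper":1,"x":0,"y":0,"z":-15,"spin":0},{"gripper":1,"x":0,"y":0,"z":-15,"spin":0},{"gripper":1,"x":0,"y":0,"z":0,"spin":0},{"gripper":1,"x":0,"y":0,"z":0,"spin":0}])

```text
time: 7.35
eef_pos: [0.4195, -0.1625, 0.2194]
tcp_rot: [0.107, 0.994, -0.0, -0.0]
contact_force: [-0.8, -0.2, -3.0]
opening: 0.39
finger_force: 35.3
```

```bash
cat > t.py <<'E'
# barrel pose in the tool frame from a wrist picture: fit of surface model (axis in tool xz-plane and free)
from w import *
from scipy.optimize import least_squares
import sys
c,W=wr(sys.argv[1]);s,p,r=st()
Q=((W-p)@r).reshape(-1,3)*1000
col=c['color'].reshape(-1,3).astype(float)
k=~np.isnan(Q[:,0]);Q=Q[k];col=col[k]
k=(Q[:,2]>-25)&(Q[:,2]<90)&(np.hypot(Q[:,0],Q[:,1])<75)
Q=Q[k];col=col[k]
# profile r(z): sdf to a revolved polygon (z,r)
prof=np.array([[0,12.5],[4,15.5],[50,15.5],[50,28],[56,28],[56,17.5],[100,17.5],[100,0]],float)
def dist(th,Q):
    f=th[:3];a=np.array([np.sin(th[3]),np.sin(th[4]),0]);a[2]=-np.sqrt(1-a@a)
    v=Q-f;z=v@a;rr=np.linalg.norm(v-z[:,None]*a,axis=1)
    q=np.stack([z,rr],1);D=np.full(len(Q),1e9)
    for A,B in zip(prof[:-1],prof[1:]):
        t=np.clip(((q-A)@(B-A))/((B-A)@(B-A)),0,1);D=np.minimum(D,np.linalg.norm(q-A-t[:,None]*(B-A),axis=1))
    return D
best=None
for t0 in(.45,.6,.75):
    a=np.array([np.sin(t0),0,-np.cos(t0)]);th=np.r_[np.array([0,0,-5])-83*a,t0,0]
    th=least_squares(lambda th:np.minimum(dist(th,Q),8),th,loss='soft_l1',f_scale=1.,x_scale=[1,1,1,.02,.02]).x
    for lim in(6,4,2.5):
        M=(dist(th,Q)<lim)
        th=least_squares(lambda th:dist(th,Q[M]),th,loss='soft_l1',f_scale=1.,x_scale=[1,1,1,.02,.02]).x
    n=(dist(th,Q)<1.5).sum()
    print(n,len(Q),th.round(3))
    if best is None or n>best[0]: best=(n,th)
th=best[1];a=np.array([np.sin(th[3]),np.sin(th[4]),0]);a[2]=-np.sqrt(1-a@a)
np.savez('bar.npz',f=th[:3],a=a)
F=np.load('face.npz');fw=p+r@th[:3]/1000;aw=r@a;m=np.array([.5293,.1290,.1006])
print('axis tool',a,'angle to bore',np.arccos(aw@F['nn']),'axis world',aw,'foot world',fw,'grasp z',(np.array([0,0,-5])-th[:3])@a)
# tool moves that put the foot at 15 mm above the mouth on the bore axis
print('foot->mouth+15mm, tool mm',(r.T@(m+.015*F['nn']-fw)*1000).round(1),'p',p,'bore dir in tool',(r.T@-F['nn']).round(3))
E
python3 t.py wg2.png
```

```text
6079 8772 [-4.4882e+01 -2.6000e-02  6.7382e+01  5.3600e-01 -2.0000e-03]
6079 8772 [-4.4882e+01 -2.6000e-02  6.7382e+01  5.3600e-01 -2.0000e-03]
6080 8772 [-4.4881e+01 -2.6000e-02  6.7384e+01  5.3600e-01 -2.0000e-03]
axis tool [ 0.51051212 -0.00174174 -0.85986879] angle to bore 0.07583838215867862 axis world [-0.49797185  0.10624999  0.86065962] foot world [ 0.46299406 -0.1717505   0.1511895 ] grasp z 85.15257781132841
foot->mouth+15mm, tool mm [  7.7 307.9  38.4] p [ 0.41924231 -0.16222842  0.21864285] bore dir in tool [-0.574  0.001  0.819]
```

View pics/wg2.png

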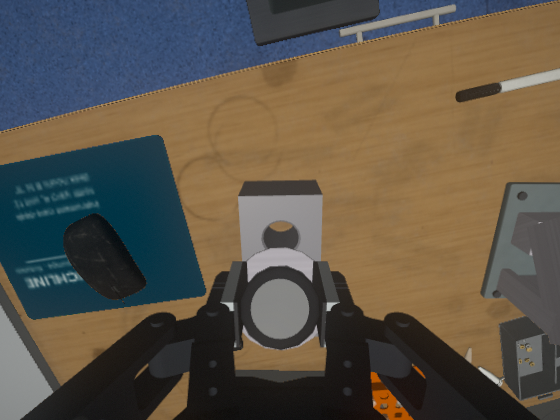

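The picture shows the barrel held with its head at (280,305) and its flange tilted. The fit gives a tilt of 0.536 rad, against 0.610 for the bore. The bore should take up the rest, so I'll carry the barrel to the mouth.

step_arm(commands=[{"gripper":1,"x":1,"y":20,"z":0,"spin":0},{"gripper":1,"x":1,"y":36,"z":0,"spin":0},{"gripper":1,"x":1,"y":40,"z":0,"spin":0},{"gripper":1,"x":1,"y":40,"z":0,"spin":0},{"gripper":1,"x":1,"y":40,"z":0,"spin":0},{"gripper":1,"x":1,"y":40,"z":5,"spin":0},{"gripper":1,"x":1,"y":40,"z":8,"spin":0},{"gripper":1,"x":1,"y":32,"z":10,"spin":0},{"gripper":1,"x":0,"y":20,"z":15,"spin":0},{"gripper":1,"x":0,"y":0,"z":0,"spin":0}])

```text
time: 8.4
eef_pos: [0.4752, 0.1419, 0.1776]
tcp_rot: [0.105, 0.994, -0.0, -0.004]
contact_force: [-0.6, -0.3, -4.0]
opening: 0.39
finger_force: 35.8
```

```bash
python3 t.py wg3.png
```

```text
6658 9880 [-4.3546e+01  1.3430e+00  6.9458e+01  5.2700e-01 -3.0000e-03]
6658 9880 [-4.3546e+01  1.3430e+00  6.9458e+01  5.2700e-01 -3.0000e-03]
6658 9880 [-4.3546e+01  1.3430e+00  6.9458e+01  5.2700e-01 -3.0000e-03]
axis tool [ 0.50285531 -0.00289932 -0.86436574] angle to bore 0.08864854327158259 axis world [-0.48721004  0.10366563  0.86711004] foot world [0.5182284  0.13287454 0.10908297] grasp z 86.26029304321253
foot->mouth+15mm, tool mm [-3.  -1.5 -3.8] p [0.47577623 0.14077904 0.17878106] bore dir in tool [-0.577  0.001  0.816]
```

step_arm(commands=[{"gripper":1,"x":-2,"y":-1,"z":-1.5,"spin":0},{"gripper":1,"x":-2,"y":-0.5,"z":-1.5,"spin":0},{"gripper":1,"x":0,"y":0,"z":0,"spin":0},{"gripper":1,"x":-2.3,"y":0,"z":3.3,"spin":0},{"gripper":1,"x":-2.3,"y":0,"z":3.3,"spin":0},{"gripper":1,"x":-2.3,"y":0,"z":3.3,"spin":0},{"gripper":1,"x":-2.3,"y":0,"z":3.3,"spin":0},{"gripper":1,"x":-2.3,"y":0,"z":3.3,"spin":0},{"gripper":1,"x":0,"y":0,"z":0,"spin":0},{"gripper":1,"x":0,"y":0,"z":0,"spin":0}])

```text
time: 9.45
eef_pos: [0.4901, 0.1366, 0.1725]
tcp_rot: [0.107, 0.994, 0.0, -0.005]
contact_force: [-20.5, 2.0, 23.6]
opening: 0.389
finger_force: 39.0
```

```bash
python3 t.py wg4.png
```

```text
6294 11823 [-4.4274e+01 -5.1200e-01  6.7872e+01  5.3600e-01  7.0000e-03]
6294 11823 [-4.4274e+01 -5.1200e-01  6.7872e+01  5.3600e-01  7.0000e-03]
6294 11823 [-4.4274e+01 -5.1200e-01  6.7872e+01  5.3600e-01  7.0000e-03]
axis tool [ 0.5104121   0.00666407 -0.85990411] angle to bore 0.08419307221262748 axis world [-0.48931275  0.11367829  0.86466773] foot world [0.53261557 0.12678229 0.104207  ] grasp z 85.2645238424416
foot->mouth+15mm, tool mm [12.4  1.4 -8.6] p [0.49009548 0.13658872 0.17249289] bore dir in tool [-0.581  0.001  0.814]
```

The foot landed about 5 mm too far uphill, because the last reading was taken before the arm settled. I'll back off, shift and measure again.

step_arm(commands=[{"gripper":1,"x":2.5,"y":0,"z":-3.5,"spin":0},{"gripper":1,"x":2.5,"y":0,"z":-3.5,"spin":0},{"gripper":1,"x":1,"y":0,"z":-1.5,"spin":0},{"gripper":1,"x":2,"y":1,"z":1.5,"spin":0},{"gripper":1,"x":2,"y":0,"z":1.5,"spin":0},{"gripper":1,"x":0,"y":0,"z":0,"spin":0},{"gripper":1,"x":0,"y":0,"z":0,"spin":0},{"gripper":1,"x":0,"y":0,"z":0,"spin":0},{"gripper":1,"x":0,"y":0,"z":0,"spin":0},{"gripper":1,"x":0,"y":0,"z":0,"spin":0}])

```text
time: 10.5
eef_pos: [0.4829, 0.1384, 0.1733]
tcp_rot: [0.107, 0.994, 0.0, 0.0]
contact_force: [-0.3, -0.3, -2.8]
opening: 0.389
finger_force: 36.2
```

```bash
python3 t.py wg5.png
python3 - <<'E'
from w import *
go([0.4,0,0]);d=read_camera('scene');cv2.imwrite('pics/sh.png',cv2.resize(d['color'][150:270,195:325],(650,600),interpolation=cv2.INTER_CUBIC)[...,::-1])
E
```

```text
6321 10464 [-4.4444e+01 -3.4800e-01  6.8010e+01  5.3600e-01  5.0000e-03]
6321 10464 [-4.4444e+01 -3.4800e-01  6.8010e+01  5.3600e-01  5.0000e-03]
6321 10464 [-4.4444e+01 -3.4800e-01  6.8010e+01  5.3600e-01  5.0000e-03]
axis tool [ 0.51041691  0.00491136 -0.85991305] angle to bore 0.07451877964920259 axis world [-0.49778566  0.11340859  0.85985344] foot world [0.52623615 0.12860842 0.10536762] grasp z 85.4688286554911
foot->mouth+15mm, tool mm [ 5.7  1.  -7.5] p [0.48287548 0.13840598 0.17337203] bore dir in tool [-0.573  0.001  0.82 ]
t 10.55 p [0.4829 0.1384 0.1734] toolx [-0.977  0.213 -0.   ] toolz [ 0. -0. -1.] move mm [  51.5 -152.9  173.4] F [ 0.4 -0.5 -3.6] open 0.39 ff 36.2
```

View pics/sh.png

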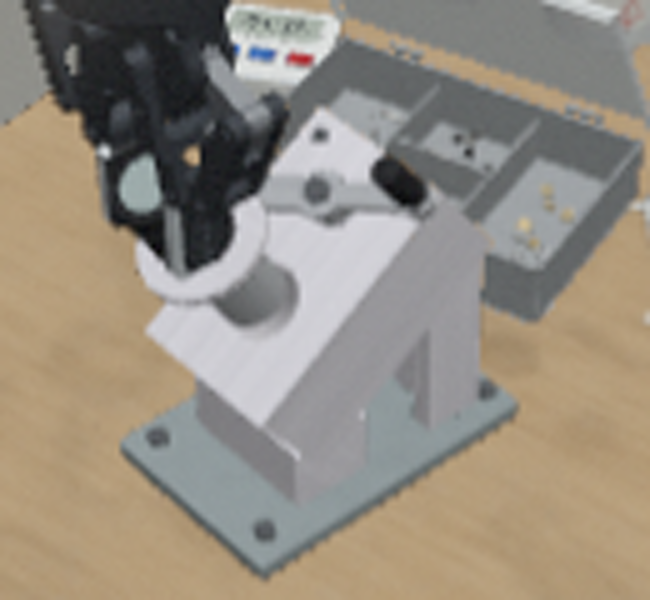

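The picture shows the foot poised over the mouth at (265,295), with the keeper's nose clear at upper left. The alignment is good, so I'll insert, easing the head downhill as it goes in.

step_arm(commands=[{"gripper":1,"x":-2,"y":0.5,"z":2.9,"spin":0},{"gripper":1,"x":-2,"y":0,"z":2.9,"spin":0},{"gripper":1,"x":-2,"y":0,"z":2.9,"spin":0},{"gripper":1,"x":-0.7,"y":0,"z":2.6,"spin":0},{"gripper":1,"x":-0.7,"y":0,"z":2.6,"spin":0},{"gripper":1,"x":-0.7,"y":0,"z":2.6,"spin":0},{"gripper":1,"x":-0.7,"y":0,"z":2.6,"spin":0},{"gripper":1,"x":-0.7,"y":0,"z":2.6,"spin":0},{"gripper":1,"x":0,"y":0,"z":0,"spin":0},{"gripper":1,"x":0,"y":0,"z":0,"spin":0}])

```text
time: 11.6
eef_pos: [0.4935, 0.1369, 0.1523]
tcp_rot: [0.107, 0.994, 0.0, 0.002]
contact_force: [4.8, -0.3, -1.1]
opening: 0.39
finger_force: 36.2
```

```bash
python3 t.py wg6.png
```

```text
4238 14371 [-2.5660e+01  7.0000e-02  7.5144e+01  2.6600e-01 -0.0000e+00]
6316 14371 [-4.5493e+01 -4.2700e-01  6.7429e+01  5.5100e-01  5.0000e-03]
6316 14371 [-4.5493e+01 -4.2700e-01  6.7429e+01  5.5100e-01  5.0000e-03]
axis tool [ 0.52396298  0.00454583 -0.85172891] angle to bore 0.055030826760928464 axis world [-0.51429739  0.11575861  0.84976358] foot world [0.53808704 0.12682207 0.08508964] grasp z 85.52842467527452
foot->mouth+15mm, tool mm [ 17.5   0.3 -27.9] p [0.49346574 0.13690558 0.15234824] bore dir in tool [-0.57   0.     0.822]
```

step_arm(commands=[{"gripper":1,"x":-1.5,"y":0,"z":2.9,"spin":0},{"gripper":1,"x":-1.5,"y":0,"z":2.9,"spin":0},{"gripper":1,"x":-1.5,"y":0,"z":2.9,"spin":0},{"gripper":1,"x":-1.5,"y":0,"z":2.9,"spin":0},{"gripper":1,"x":-1.5,"y":0,"z":2.9,"spin":0},{"gripper":1,"x":-1.5,"y":0,"z":2.9,"spin":0},{"gripper":1,"x":-1.6,"y":0,"z":2.9,"spin":0},{"gripper":1,"x":-1.6,"y":0,"z":2.9,"spin":0},{"gripper":1,"x":0,"y":0,"z":0,"spin":0},{"gripper":1,"x":0,"y":0,"z":0,"spin":0}])

```text
time: 12.65
eef_pos: [0.5046, 0.1342, 0.1284]
tcp_rot: [0.107, 0.994, 0.0, 0.001]
contact_force: [4.3, 0.1, 1.6]
opening: 0.386
finger_force: 36.2
```

```bash
python3 t.py wg7.png
```

```text
6257 15323 [-50.683   0.259  64.249   0.572   0.   ]
6315 15323 [-4.8924e+01  1.2500e-01  6.5310e+01  5.9900e-01 -2.0000e-03]
6315 15323 [-4.8924e+01  1.2500e-01  6.5310e+01  5.9900e-01 -2.0000e-03]
axis tool [ 0.56397085 -0.00189966 -0.82579251] angle to bore 0.009605850576203157 axis world [-0.55256044  0.11817137  0.82505302] foot world [0.55244091 0.12395432 0.06312392] grasp z 85.65304094543808
foot->mouth+15mm, tool mm [ 32.2   0.  -49.8] p [0.5045234  0.13424338 0.12836928] bore dir in tool [-0.572  0.001  0.82 ]
```

The barrel is 44 mm deep and aligned to 0.01 rad. I'll push it home.

step_arm(commands=[{"gripper":1,"x":-0.8,"y":0,"z":1.2,"spin":0},{"gripper":1,"x":-0.8,"y":0,"z":1.2,"spin":0},{"gripper":1,"x":-0.8,"y":0,"z":1.2,"spin":0},{"gripper":1,"x":-0.8,"y":0,"z":1.2,"spin":0},{"gripper":1,"x":-0.6,"y":0,"z":0.9,"spin":0},{"gripper":1,"x":0,"y":0,"z":0,"spin":0},{"gripper":1,"x":0,"y":0,"z":0,"spin":0},{"gripper":1,"x":0,"y":0,"z":0,"spin":0},{"gripper":1,"x":0,"y":0,"z":0,"spin":0},{"gripper":1,"x":0,"y":0,"z":0,"spin":0}])

```text
time: 13.7
eef_pos: [0.5063, 0.1339, 0.1231]
tcp_rot: [0.107, 0.994, -0.0, -0.002]
contact_force: [-1.8, -0.3, 9.5]
opening: 0.388
finger_force: 36.9
```

```bash
python3 t.py wg8.png
```

```text
6540 15180 [-49.42    0.154  64.769   0.631  -0.   ]
6540 15180 [-49.42    0.154  64.769   0.631  -0.   ]
6540 15180 [-49.42    0.154  64.769   0.631  -0.   ]
axis tool [ 5.90152291e-01 -4.84933284e-04 -8.07291793e-01] angle to bore 0.016520946674289237 axis world [-0.57291311  0.12477346  0.81006305] foot world [0.55438722 0.12348704 0.05809961] grasp z 85.48915391365935
foot->mouth+15mm, tool mm [ 34.5  -0.  -54.6] p [0.50637357 0.13382579 0.12310078] bore dir in tool [-0.577  0.002  0.817]
```

step_arm(commands=[{"gripper":1,"x":-0.5,"y":0,"z":0.8,"spin":0},{"gripper":1,"x":-0.5,"y":0,"z":0.8,"spin":0},{"gripper":1,"x":0,"y":0,"z":0,"spin":0},{"gripper":-0.5,"x":0,"y":0,"z":0,"spin":0},{"gripper":-0.5,"x":0,"y":0,"z":0,"spin":0},{"gripper":-0.5,"x":0,"y":0,"z":0,"spin":0},{"gripper":-0.5,"x":0,"y":0,"z":0,"spin":0},{"gripper":-0.5,"x":0,"y":0,"z":0,"spin":0},{"gripper":-0.5,"x":0,"y":0,"z":-10,"spin":0},{"gripper":-0.5,"x":0,"y":0,"z":-10,"spin":0}])

```text
time: 14.75
eef_pos: [0.5086, 0.1333, 0.1416]
tcp_rot: [0.107, 0.994, -0.0, -0.0]
contact_force: [0.7, -1.0, 0.5]
opening: 0.751
finger_force: 0.0
```

step_arm(commands=[{"gripper":-0.5,"x":0,"y":0,"z":-15,"spin":0},{"gripper":-0.5,"x":0,"y":0,"z":-15,"spin":0},{"gripper":-0.5,"x":0,"y":0,"z":-15,"spin":0},{"gripper":-0.5,"x":0,"y":0,"z":-15,"spin":0},{"gripper":-0.5,"x":0,"y":0,"z":-15,"spin":0},{"gripper":-0.5,"x":0,"y":0,"z":-15,"spin":0},{"gripper":0,"x":0,"y":0,"z":-15,"spin":0},{"gripper":0.5,"x":0,"y":0,"z":0,"spin":0},{"gripper":1,"x":0,"y":0,"z":0,"spin":0},{"gripper":1,"x":0,"y":0,"z":0,"spin":0}])

```text
time: 15.75
eef_pos: [0.5082, 0.1332, 0.2451]
tcp_rot: [0.107, 0.994, -0.0, -0.001]
contact_force: [0.9, 0.3, -0.6]
opening: 0.069
finger_force: 0.0
```

Run:
```python
from w import *
c,W=wr('wk.png');s,p,r=st();go([.5,.13,.2])
F=np.load('face.npz');m=np.array([.5293,.1290,.1006]);B=np.stack([F['x'],F['y'],F['nn']],1)
Q=((W-m)@B).reshape(-1,3)*1000;col=c['color'].reshape(-1,3).max(1);k=~np.isnan(Q[:,0]);Q=Q[k];col=col[k]
f=Q[(np.hypot(Q[:,0],Q[:,1])<29)&(np.hypot(Q[:,0],Q[:,1])>19)&(Q[:,2]>0)&(Q[:,2]<12)];print('flange top z',np.median(f[:,2]),len(f))
h=Q[(np.hypot(Q[:,0],Q[:,1])<20)&(Q[:,2]>44)&(Q[:,2]<60)];print('head top',np.median(h,axis=0),h.std(0),len(h))
v=Q[(Q[:,0]>40)&(Q[:,0]<105)&(abs(Q[:,1])<60)&(Q[:,2]>36)&(Q[:,2]<50)];print('knob top',len(v),v.mean(0) if len(v) else '',)
b=Q[(Q[:,0]>15)&(Q[:,0]<105)&(abs(Q[:,1])<60)&(Q[:,2]>11)&(Q[:,2]<18)];print('bar',len(b),cv2.minAreaRect(b[:,:2].astype(np.float32)))
kt=v[:,:2].mean(0)-[50,0];th=np.arctan2(-kt[1],kt[0]);print('theta',th,np.hypot(*kt))
for t in np.arange(1.2,-.11,-.1):
    w=m+B@np.array([50+44*np.cos(t),-44*np.sin(t),29])/1000
    print(round(t,2),w.round(4),(r.T@(w-p)*1000).round(1))
```

```text
t 15.8 p [0.5082 0.1332 0.2449] toolx [-0.977  0.213  0.002] toolz [-0.002 -0.    -1.   ] move mm [ 7.2 -4.9 44.9] F [-0.1 -0.   0.3] open 0.009 ff 0.0
flange top z 5.915470895536911 1173
head top [ 0.62562928  0.06688054 50.34817318] [8.4815906  8.32555262 1.15513074] 1430
knob top 289 [ 71.33711752 -38.36603926  42.6321028 ]
bar 453 ((46.2354736328125, -14.512115478515625), (43.55214309692383, 79.36392211914062), 34.762210845947266)
theta 1.0632467817789744 43.900177137276344
1.2 [0.5573 0.081  0.1621] [-59.2 -40.5  82.7]
1.1 [0.5608 0.0821 0.1644] [-62.5 -38.7  80.4]
1.0 [0.5644 0.0836 0.1666] [-65.6 -36.6  78.2]
0.9 [0.5678 0.0855 0.1687] [-68.5 -34.   76.1]
0.8 [0.571  0.0877 0.1706] [-71.2 -31.1  74.2]
0.7 [0.5741 0.0903 0.1723] [-73.7 -27.9  72.5]
0.6 [0.577  0.0933 0.1738] [-75.8 -24.4  70.9]
0.5 [0.5796 0.0966 0.1751] [-77.7 -20.6  69.6]
0.4 [0.582  0.1001 0.1762] [-79.3 -16.6  68.5]
0.3 [0.5841 0.1039 0.1771] [-80.5 -12.5  67.6]
0.2 [0.5858 0.1079 0.1777] [-81.4  -8.2  67. ]
0.1 [0.5873 0.112  0.1781] [-81.9  -3.9  66.6]
-0.0 [0.5884 0.1163 0.1782] [-82.1   0.5  66.5]
-0.1 [0.5891 0.1206 0.1781] [-81.9   4.9  66.6]
```

View pics/wk.png

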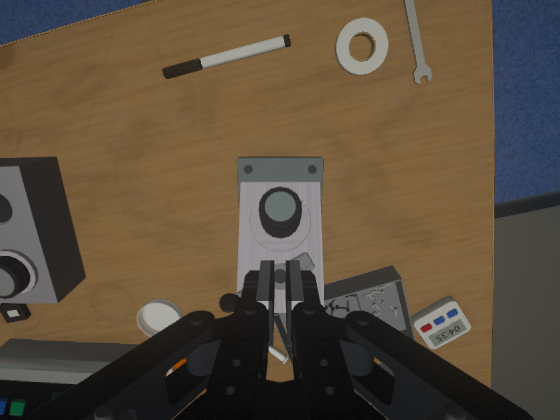

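The barrel is home: its flange top is 5.9 mm above the face and the bore shows no gap. The picture shows the head at (280,205), the keeper's knob at (232,300) and its nose at (302,262). The keeper is at 1.06 rad, so I'll bring the shut fingers down beside the knob on its -y side.

step_arm(commands=[{"gripper":1,"x":-16,"y":-16.5,"z":0,"spin":0},{"gripper":1,"x":-16,"y":-16.5,"z":0,"spin":0},{"gripper":1,"x":-16,"y":-16.5,"z":0,"spin":0},{"gripper":1,"x":-16,"y":-16.5,"z":0,"spin":0},{"gripper":1,"x":0,"y":0,"z":18,"spin":0},{"gripper":1,"x":0,"y":0,"z":18,"spin":0},{"gripper":1,"x":0,"y":0,"z":18,"spin":0},{"gripper":1,"x":0,"y":0,"z":18,"spin":0},{"gripper":1,"x":0,"y":0,"z":0,"spin":0},{"gripper":1,"x":0,"y":0,"z":0,"spin":0}])

```text
time: 16.8
eef_pos: [0.5569, 0.0552, 0.1735]
tcp_rot: [0.107, 0.994, -0.0, -0.001]
contact_force: [-0.0, -1.2, 0.7]
opening: 0.001
finger_force: 0.0
```

step_arm(commands=[{"gripper":1,"x":0,"y":2.5,"z":0,"spin":0},{"gripper":1,"x":0,"y":2.5,"z":0,"spin":0},{"gripper":1,"x":-2.2,"y":2,"z":-1.5,"spin":0},{"gripper":1,"x":-2.2,"y":2,"z":-1.5,"spin":0},{"gripper":1,"x":-2.1,"y":2.2,"z":-1.5,"spin":0},{"gripper":1,"x":-2,"y":2.4,"z":-1.4,"spin":0},{"gripper":1,"x":-1.8,"y":2.6,"z":-1.3,"spin":0},{"gripper":1,"x":-1.6,"y":2.8,"z":-1.2,"spin":0},{"gripper":1,"x":-1.6,"y":3,"z":-1.1,"spin":0},{"gripper":1,"x":0,"y":0,"z":0,"spin":0}])

```text
time: 17.8
eef_pos: [0.5755, 0.0742, 0.1838]
tcp_rot: [0.107, 0.994, 0.0, 0.0]
contact_force: [-0.6, -1.0, -0.3]
opening: 0.003
finger_force: 0.0
```

```bash
cat > k.py <<'E'
from w import *
import sys
go([.5884,.1163,.1782])
F=np.load('face.npz');m=np.array([.5293,.1290,.1006]);B=np.stack([F['x'],F['y'],F['nn']],1)
c,W=wr('k_%s.png'%sys.argv[1]);d=read_camera('scene')
for n,w in(('w',W),('s',cloud(d))):
    Q=((w-m)@B).reshape(-1,3)*1000;Q=Q[~np.isnan(Q[:,0])]
    b=Q[(np.hypot(Q[:,0]-50,Q[:,1])<46)&(np.hypot(Q[:,0]-50,Q[:,1])>8)&(Q[:,2]>11)&(Q[:,2]<18)&(Q[:,0]<52)&(np.hypot(Q[:,0],Q[:,1])>18.5)]
    if len(b)>5:
        v=np.median(b,axis=0)-[50,0,0];print(n,len(b),'nose angle',np.arctan2(v[1],-v[0]))
cv2.imwrite('pics/ks_%s.png'%sys.argv[1],cv2.resize(d['color'][150:270,195:325],(650,600),interpolation=cv2.INTER_CUBIC)[...,::-1])
E
python3 k.py 1
```

```text
t 17.8 p [0.5755 0.0742 0.1838] toolx [-0.977  0.212 -0.   ] toolz [ 0.  0. -1.] move mm [-3.7 43.8  5.6] F [-0.6 -1.  -0.3] open 0.003 ff 0.0
w 1129 nose angle 1.0526761005838092
s 90 nose angle 0.9530236163740025
```

The fingers passed uphill of the knob without touching it, because they are thinner than I assumed. I'll go back beside the knob and push along y first.

step_arm(commands=[{"gripper":1,"x":0,"y":-7,"z":0,"spin":0},{"gripper":1,"x":0,"y":-8,"z":0,"spin":0},{"gripper":1,"x":0,"y":-7,"z":0,"spin":0},{"gripper":1,"x":8,"y":0,"z":5,"spin":0},{"gripper":1,"x":7,"y":0,"z":6,"spin":0},{"gripper":1,"x":0,"y":4,"z":0,"spin":0},{"gripper":1,"x":0,"y":4,"z":0,"spin":0},{"gripper":1,"x":0,"y":3,"z":0,"spin":0},{"gripper":1,"x":0,"y":3,"z":0,"spin":0},{"gripper":1,"x":0,"y":0,"z":0,"spin":0}])

```text
time: 18.9
eef_pos: [0.5619, 0.0657, 0.1755]
tcp_rot: [0.106, 0.994, -0.004, 0.004]
contact_force: [2.4, -12.5, 3.8]
opening: -0.004
finger_force: 5.9
```

```bash
python3 k.py 2
```

```text
t 18.9 p [0.5619 0.0657 0.1755] toolx [-0.978  0.211 -0.01 ] toolz [ 0.008 -0.01  -1.   ] move mm [-15.2  55.1  -3. ] F [  2.4 -12.5   3.8] open -0.004 ff 5.9
w 1198 nose angle 0.9054519442807925
s 92 nose angle 0.8388818732646222
```

The fingers are touching now (12 N) and the keeper has begun to move, to about 0.9 rad. I'll follow the arc.

step_arm(commands=[{"gripper":1,"x":-2.7,"y":2.9,"z":-1.9,"spin":0},{"gripper":1,"x":-2.5,"y":3.2,"z":-1.7,"spin":0},{"gripper":1,"x":-2.1,"y":3.5,"z":-1.5,"spin":0},{"gripper":1,"x":-1.9,"y":3.7,"z":-1.3,"spin":0},{"gripper":1,"x":-1.6,"y":3.8,"z":-1.1,"spin":0},{"gripper":1,"x":-1.2,"y":4.1,"z":-0.9,"spin":0},{"gripper":1,"x":-0.9,"y":4.2,"z":-0.6,"spin":0},{"gripper":1,"x":-0.5,"y":4.3,"z":-0.4,"spin":0},{"gripper":1,"x":0,"y":2,"z":0,"spin":0},{"gripper":1,"x":0,"y":0,"z":0,"spin":0}])

```text
time: 20.0
eef_pos: [0.5785, 0.0974, 0.1819]
tcp_rot: [0.106, 0.994, -0.001, -0.0]
contact_force: [0.4, -4.9, 2.3]
opening: -0.002
finger_force: 1.9
```

```bash
python3 k.py 3
```

```text
t 20.0 p [0.5785 0.0974 0.1819] toolx [-0.977  0.212  0.   ] toolz [-0.    -0.001 -1.   ] move mm [-5.6 20.6  3.6] F [ 0.4 -4.9  2.3] open -0.002 ff 1.9
w 1100 nose angle -0.03607370804152632
s 87 nose angle -0.08962896666324154
```

View pics/ks_3.png

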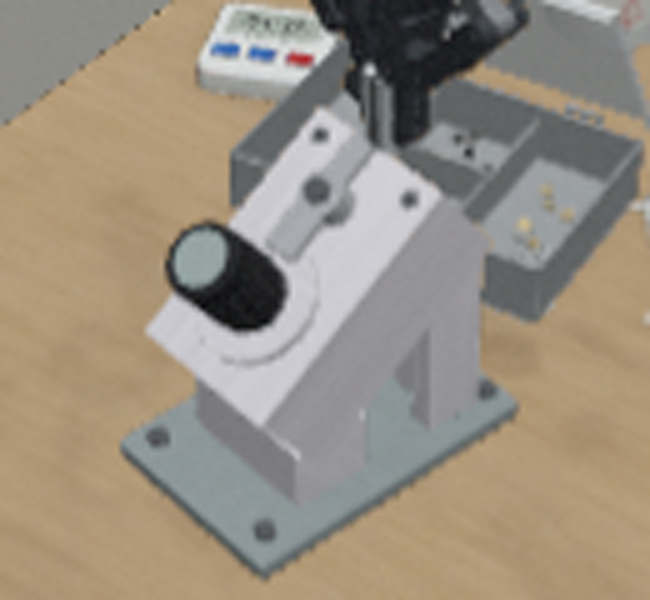

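The picture shows the keeper closed, with its nose at (290,240) over the flange, and the measured angle is about 0. I'll give it a small extra push to seat it at the stop, then retreat.

step_arm(commands=[{"gripper":1,"x":0,"y":1.5,"z":0,"spin":0},{"gripper":1,"x":0,"y":1,"z":0,"spin":0},{"gripper":1,"x":0,"y":0,"z":0,"spin":0},{"gripper":1,"x":0,"y":0,"z":0,"spin":0},{"gripper":1,"x":0,"y":-5,"z":0,"spin":0},{"gripper":1,"x":0,"y":-10,"z":0,"spin":0},{"gripper":1,"x":0,"y":-10,"z":0,"spin":0},{"gripper":1,"x":0,"y":0,"z":-20,"spin":0},{"gripper":1,"x":0,"y":0,"z":-25,"spin":0},{"gripper":1,"x":0,"y":0,"z":-25,"spin":0}])

```text
time: 21.1
eef_pos: [0.5732, 0.0751, 0.252]
tcp_rot: [0.107, 0.994, 0.0, -0.001]
contact_force: [-0.4, -0.0, 1.1]
opening: -0.002
finger_force: 0.0
```

step_arm(commands=[{"gripper":1,"x":12,"y":0,"z":0,"spin":0},{"gripper":1,"x":12,"y":0,"z":0,"spin":0},{"gripper":1,"x":12,"y":0,"z":0,"spin":0},{"gripper":1,"x":12,"y":0,"z":0,"spin":0},{"gripper":1,"x":0,"y":0,"z":0,"spin":0},{"gripper":1,"x":0,"y":0,"z":0,"spin":0},{"gripper":1,"x":0,"y":0,"z":0,"spin":0},{"gripper":1,"x":0,"y":0,"z":0,"spin":0},{"gripper":1,"x":0,"y":0,"z":0,"spin":0},{"gripper":1,"x":0,"y":0,"z":0,"spin":0}])

```text
time: 22.1
eef_pos: [0.5272, 0.0854, 0.252]
tcp_rot: [0.107, 0.994, -0.0, -0.0]
contact_force: [-0.4, -0.3, -0.3]
opening: -0.003
finger_force: 0.0
```

```bash
python3 k.py 4
python3 - <<'E'
from w import *
F=np.load('face.npz');m=np.array([.5293,.1290,.1006]);B=np.stack([F['x'],F['y'],F['nn']],1)
c,W=wr('wf.png');Q=((W-m)@B).reshape(-1,3)*1000;Q=Q[~np.isnan(Q[:,0])];q=np.hypot(Q[:,0],Q[:,1])
f=Q[(q<29)&(q>19)&(Q[:,2]>2)&(Q[:,2]<7.8)];h=Q[(q<20)&(Q[:,2]>44)&(Q[:,2]<60)];print('flange',np.median(f[:,2]),'head',np.median(h,axis=0))
v=Q[(Q[:,0]>40)&(Q[:,0]<105)&(abs(Q[:,1])<60)&(Q[:,2]>36)&(Q[:,2]<50)].mean(0);print('knob',v,'theta',np.arctan2(-v[1],v[0]-50))
E
```

```text
t 22.1 p [0.5272 0.0854 0.252 ] toolx [-0.977  0.213  0.   ] toolz [-0. -0. -1.] move mm [-53.3  43.2  73.7] F [-0.4 -0.3 -0.3] open -0.003 ff 0.0
w 569 nose angle -0.04878529581739204
s 90 nose angle -0.07783840625808076
flange 6.029944298448212 head [ 1.36824708 -0.73584497 50.40228814]
knob [94.19172997 -0.60594297 42.55664421] theta 0.013710823278860283
```

The keeper is at 0.01 rad, the barrel is home and the arm is clear, so I'm handing in.

```bash
python3 -c "
from plant import *
print(sign_off())"
```

```text
the job is handed in; nothing more can be done
None
```

I handed the job in at about 22 s: the tall barrel is home in the slanting bore (flange top 6.0 mm above the face) and the keeper is at its stop (about 0.01 rad); the hand-in gave no verdict, and I did not re-measure the short barrel, pen, tape or dish at the end.

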